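# Present a cast lever level over its checking fixture

### The job

Slide the aluminium checking fixture flat across the inspection board, without lifting it, until its long side is flush against the black rail and it sits centred between the yellow corner marks. Then pick up the green cast lever by its balance point, keep it level, and hold it level and still just above the fixture, a finger's width (about 1 to 3 cm) clear of the pin tips, with the big bore straight over the thick pin and the small bore straight over the thin pin, ready to be lowered. Finish while still holding it there, not resting on or touching the fixture; leave everything else on the board where it is.

Things in the scene. Friction and masses are not known exactly. Their poses are not given: they have to be found in the camera images.
- rail: Black fixed steel rail, 400 long, 30 wide, 20 high. Origin: on the board at the middle of its working (long) face; x along the rail, y out of that face over the board (the rail fills y -30 to 0), z up. Flat yellow tape corner marks beside it outline the viewing area, x -130 to 130, y 0 to 113, in which the fixture at home has its origin at x = 0, y = 45. Place and yaw vary.
- fixture: Loose aluminium fixture, 0.7-1 kg, slides at 3-7 N. Plate 230 (x) x 90 (y) x 16 thick, origin centre of underside. Thick pin (14 dia) at x -80, thin pin (8 dia) at x 80, both y 0, tips 46 high; round seats to 20 high; blue rest pad at x 10 to 29 high. Starts on the rail's +y side, 80-120 mm short of it, up to 30 mm off centre and 9 deg askew; at home its x points as the rail's x.
- thick_pin_tip (a point): Tip of the fixture's thick pin, on its axis, 46 above the board. Axes as the fixture's.
- thin_pin_tip (a point): Tip of the fixture's thin pin, on its axis, 46 above the board. Axes as the fixture's.
- lever: Loose green cast clamp lever, 0.5-0.75 kg, lying flat. Origin: axis of the big bore, at the underside; x along the arm to the small eye, z up. Hub 48 dia, 44 high, bore 18, clamp ears behind it to x = -38. Arm: bar with flat upright sides, 18 wide, z 10 to 34, x 24 to 147, grey stripe on top. Eye 26 dia, 36 high, bore 12, at x = 160. Undersides of hub and eye both at z = 0.
- balance (a point): Balance point (centre of mass) of the lever: on the arm at x = 42, y = 0, z = 21 in the lever's frame, that is 18 mm from the hub's outside, much nearer the hub than the eye. Axes as the lever's. Pinch the arm here across its sides (18 mm), to within about a centimetre along the arm.
- big_bore (a point): Lower mouth of the lever's big bore, on its axis, in the plane of the underside. Axes as the lever's.
- small_bore (a point): Lower mouth of the lever's small bore, on its axis, in the plane of the underside, 160 mm along the lever's x from the big bore. Axes as the lever's.
- lens_cap: Bystander: loose black lens cap, disc 60 diameter, 20 high, origin at the centre of its underside.
- gauge_block: Bystander: loose steel gauge block 35 x 30 x 22 high, origin at the centre of its underside.
- shim_plate: Bystander: loose copper plate 80 x 40 x 5, lying flat, origin at the centre of its underside.
- plug_gauge: Bystander: loose blue-handled plug gauge lying along its x, 122 long, 18 high, origin under its middle.
- screw_jar: Bystander: loose small glass jar with a steel cap, 56 diameter, 62 high, origin at the centre of its underside.
- loupe: Bystander: loose black loupe with a brass ring, 38 diameter, 36 high, standing upright, origin at the centre of its underside.

How it is judged:
By the outcome, as a careful person would: the job done as asked, in the order asked, and still so for the second after the job is handed in, while the arm keeps its last pose, push and grip.
It also fails if it takes over 59 s, if anything falls off the work surface, if the arm or the gripper's body presses on something with over 40 N, if the wrist force passes 120 N, or if a joint passes its speed limit or range.

### The arm

A 6-joint arm with a two-finger parallel gripper is mounted at the origin on the work surface. World frame = base frame: x ahead of the robot, y to its left, z up, the work surface at z = 0. Lengths are in m, angles in rad, forces in N, time in s.
With the tool pointing down it reaches from about 0.35 to 0.775 m from the base axis. Payload 5.5 kg.
Tool frame: the origin (TCP) lies where the fingers leave the gripper's body, on its centre line; the fingertips stand 73 mm ahead of it and the grasp point (between the pads) lies 54 mm ahead of it; z points along the fingers, y is the direction in which the jaws open and shut (so a half turn about z gives the same grasp; the last joint's range is limited). The gripper opens to 85 mm and grips with 20 to 120 N. Pads are 22 mm wide; open, the fingers measure 114 mm over their backs; the gripper's body (76 mm by 85 mm) begins 54 mm behind the grasp point. The pads swing forward as they close: fully open they stand 13 mm farther back than shut.
Start: joints at [-1.267, 0.313, 0.046, 1.304, 0, 1.431], TCP at [0.247, -0.519, 0.304] pointing down, gripper open.
Joint ranges: [-2.76, 2.76], [-0.86, 1.69], [-1.03, 1.26], [-2.2, 2.34], [-1.47, 1.5], [-3.14, 3.14]. Speed limits (rad/s): [2.57, 2.57, 3.14, 3.14, 3.14, 3.14].

### API

Orientations are given as a unit quaternion [w, x, y, z].
In Python, from workcell import env, read_camera, job, cut_out gives the robot as it stands.
- The arm moves only by the tool servo_tool, never from a script. Its argument "deltas" is a list of rows, each an object of numbers: "dx", "dy", "dz": the shift along the world's x, y, z in mm; "rx", "ry", "rz": the turn, a rotation vector about the world's x, y, z in rad; "fingers": the closure, from -1 (fully open) to 1 (shut). A call has 1 to 8 rows; each row shifts and turns the commanded pose from where the row before left it; what a row does not reach is not made up. A row lasts 1/10 s, in which the tool goes at most 50 mm and 8.59 degrees, less where a joint would pass 70% of its speed; a pose out of reach is approached as far as the arm can. A call is refused whole if a number of a shift passes 50 or a number of a turn 0.15, either way. A call with a gripper value outside its range is refused whole. The fingers move at their own pace and stop on an object; "newtons" is the grip in N (left out, the last holds). Time passes only in rows, so rows that do not move let the fingers close. It gives the time, the measured TCP pose, the force and the opening at its end, in the units of the state.
- env.get_state(): the state, without advancing time (a new reading comes with each control period).
- read_camera(name): name is "scene" or "top"; returns a dict with "img" (400x640x3 uint8, red, green, blue), "intrinsics" (3x3 intrinsics, pixels), "extrinsics" (4x4, takes a point from camera to world coordinates). Camera axes: x right, y down, z forward; pixel columns grow to the right and rows downward; lengths in m; the calibration is good to about 2 mm. A picture is of the moment at which its call begins. There is no depth.
- job.hand_in(): hands the job in, once; it reports no verdict.
Trained networks look in the newest picture that a camera, given by its name, has taken for a name from the list of things; names that differ only in an ending like _2 or _b are one class to them, and where a whole thing is asked for, a point or a joint stands for the part that bears it (a point fixed in the world has none). Each returns a list of dicts, best first, with "confidence" (0 to 1); they miss things now and then, are a little off and sometimes report something else, mostly with a low value. They report only what shows in the picture. A call takes as long as a camera call.
- cut_out(target, camera): "region" (400x640 bool, what is visible of it) and "extent" ([left, top, right, bottom] in pixels, round what is visible of it).
The state is a dict: "clock": time; "joint_pos": joint angles; "qvel": joint speeds; "tau": joint torques, N m; "tcp_pos": TCP position; "orientation": TCP orientation; "wrist_force": force on the tool from outside, world axes, zero at the start; "ft_torque": the same for the moment, N m; "finger_gap": finger opening in m.
Only numpy, scipy, OpenCV 4.12 (cv2) and the standard library are available. Lean on these libraries where they do the work, as an engineer would, in place of code of your own. Each camera call takes 0.05 s, during which the arm holds its last target. There are 200 camera calls.

## Working session

There is one attempt and no reset: what is moved stays moved. The work goes in short steps, Python scripts to look and compute and a tool call to move; the robot and the scene stay as the last step left them, time stands still between calls to the robot, and variables do not carry over. Pictures are saved under pics/ and viewed, about 8 in all and at most 12, crops included, and the job is handed in when it is done.

Besides the shell and the picture viewer there is one more tool, called after "Emit:" in YAML: its name, and indented under it one key for each argument. servo_tool: Moves the arm, as the interface text tells. Its arguments: {"type":"object","properties":{"deltas":{"type":"array"},"newtons":{"type":"number"}},"required":["deltas"]}

```bash
mkdir -p pics; ls; python3 - <<'E'
from workcell import env, read_camera, job, cut_out
import cv2,numpy as np
s=env.get_state(); print({k:np.round(v,3).tolist() for k,v in s.items()})
for c in("scene","top"):
    r=read_camera(c); cv2.imwrite(f"pics/{c}0.png",r["img"][:,:,::-1]); print(c,np.round(r["intrinsics"],1).tolist(),np.round(r["extrinsics"],4).tolist())
E
```

```text
pics
{'clock': 0.0, 'joint_pos': [-1.267, 0.314, 0.045, 1.304, 0.0, 1.431], 'qvel': [0.0, -0.002, -0.001, 0.001, -0.0, 0.0], 'tau': [0.0, -48.063, 29.853, 0.02, -0.0, -0.0], 'tcp_pos': [0.247, -0.519, 0.303], 'orientation': [-0.001, 0.975, 0.22, -0.0], 'wrist_force': [0.591, 1.197, -0.115], 'ft_torque': [0.032, -0.062, -0.009], 'finger_gap': 0.085}
scene [[427.7, 0.0, 321.7], [0.0, 427.7, 200.4], [0.0, 0.0, 1.0]] [[0.5927, 0.6607, -0.4606, 1.1558], [0.8053, -0.4784, 0.3501, -0.3828], [0.0109, -0.5785, -0.8156, 1.0623], [0.0, 0.0, 0.0, 1.0]]
top [[383.3, 0.0, 319.6], [0.0, 383.3, 200.2], [0.0, 0.0, 1.0]] [[-0.0224, -0.9964, 0.0822, 0.4793], [-0.9995, 0.0205, -0.024, 0.0571], [0.0222, -0.0827, -0.9963, 1.21], [0.0, 0.0, 0.0, 1.0]]
```

View pics/top0.png

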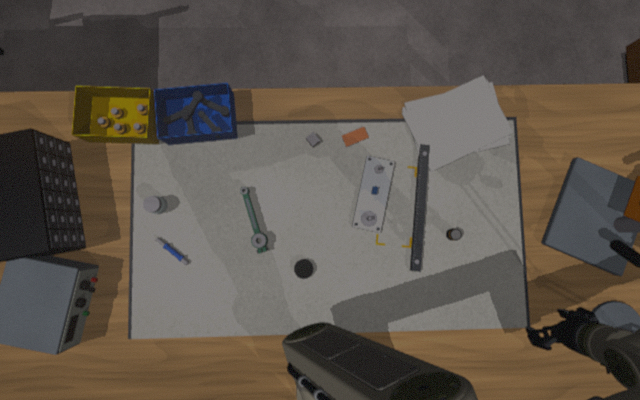

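View pics/scene0.png

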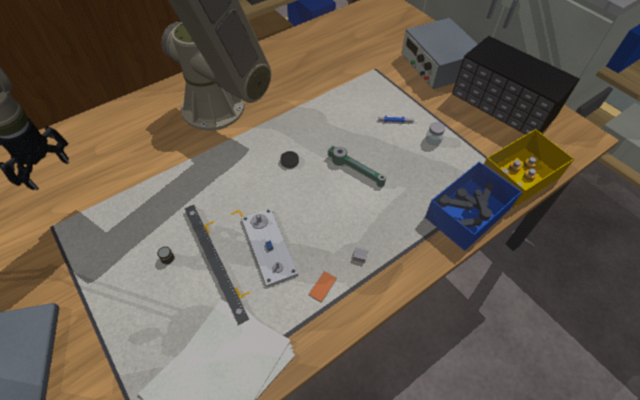

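The top view shows the fixture (375,195; thick pin at 369,217), the rail to its right (420,208), the lever (hub 260,240, eye 245,190), and the bystanders clear of the push path. Next I'll fit the poses by matching silhouettes.

```bash
cat > h.py <<'E'
from workcell import env, read_camera, job, cut_out
import cv2,numpy as np
from scipy.optimize import minimize
def box(x0,x1,y0,y1,z0,z1): return np.array([[x,y,z] for x in(x0,x1) for y in(y0,y1) for z in(z0,z1)])/1000.
def cyl(x,y,r,z0,z1):
    a=np.linspace(0,2*np.pi,24,endpoint=False)
    return np.array([[x+r*np.cos(t),y+r*np.sin(t),z] for z in(z0,z1) for t in a])/1000.
M={"rail":[box(-200,200,-30,0,0,20)],
"fixture":[box(-115,115,-45,45,0,16),cyl(-80,0,7,16,46),cyl(80,0,4,16,46)],
"lever":[cyl(0,0,24,0,44),box(24,147,-9,9,10,34),cyl(160,0,13,0,36),box(-38,-15,-13,13,8,36)]}
def proj(cam,p):
    E=cam["extrinsics"];c=(p-E[:3,3])@E[:3,:3];K=cam["intrinsics"]
    return np.c_[c[:,0]/c[:,2]*K[0,0]+K[0,2],c[:,1]/c[:,2]*K[1,1]+K[1,2]]
def unproj(cam,uv,z):
    E=cam["extrinsics"];K=cam["intrinsics"];uv=np.atleast_2d(uv).astype(float)
    d=np.c_[(uv[:,0]-K[0,2])/K[0,0],(uv[:,1]-K[1,2])/K[1,1],np.ones(len(uv))]@E[:3,:3].T
    return E[:3,3]+d*((z-E[2,3])/d[:,2])[:,None]
def place(p,q,z=0):
    c,s=np.cos(q[2]),np.sin(q[2]);return np.c_[q[0]+c*p[:,0]-s*p[:,1],q[1]+s*p[:,0]+c*p[:,1],p[:,2]+z]
def render(cam,name,q,z=0,S=4):
    im=np.zeros((400*S,640*S),np.uint8)
    for p in M[name]:
        u=(proj(cam,place(p,q,z))+.5)*S-.5
        cv2.fillConvexPoly(im,cv2.convexHull(np.round(u*16).astype(np.int32)),255,shift=4)
    return cv2.resize(im,(640,400),interpolation=cv2.INTER_AREA)/255.
def look(name,cams=("top","scene")):
    o=[]
    for c in cams:
        cam=read_camera(c);r=cut_out(name,c)
        if r: o.append((cam,r[0]["region"].astype(float),r[0]["confidence"],r[0]["extent"],c))
    return o
def fit(name,obs,q0,z=0):
    # x,y,yaw by silhouette overlap
    def cost(v):
        q=[q0[0]+v[0]/100,q0[1]+v[1]/100,q0[2]+v[2]/10];t=0
        for cam,m,*_ in obs:
            t+=np.abs(render(cam,name,q,z)-m).sum()/m.sum()
        return t
    b=None;v=np.zeros(3)
    for s in(1.,.4,.15):
        b=minimize(cost,v,method="Nelder-Mead",options=dict(initial_simplex=[v]+[v+s*e for e in np.eye(3)],xatol=.01,fatol=1e-4));v=b.x
    return np.array([q0[0]+v[0]/100,q0[1]+v[1]/100,q0[2]+v[2]/10]),b.fun/len(obs)
E
python3 - <<'E'
from h import *
cam=read_camera("top")
px={"rail":[(418,208),(417,270),(426,146)],"fixture":[(375,193),(369,217),(379,169)],"lever":[(260,240),(260,240),(245,190)]}
for n,p in px.items():
    w=unproj(cam,p,.02);d=w[2]-w[1];q0=[*w[0][:2],np.arctan2(d[1],d[0])]
    o=look(n)
    print(n,np.round(q0,3),[(a[2],np.round(a[3]),a[4]) for a in o])
    for oo in [o]+[[a] for a in o]:
        q,c=fit(n,oo,q0);print("  ",np.round(q,4),round(c,3))
for n in["lens_cap","gauge_block","shim_plate","plug_gauge","screw_jar","loupe"]:
    r=cut_out(n,"top")
    if r:
        e=r[0]["extent"];print(n,np.round(unproj(cam,[(e[0]+e[2])/2,(e[1]+e[3])/2],.01)[0],3))
E
```

```text
rail [ 0.547 -0.279 -0.117] [(0.62, array([379., 144., 429., 272.]), 'top'), (0.95, array([181., 208., 252., 326.]), 'scene')]
   [ 0.5504 -0.2716 -0.1168] 0.151
   [ 0.5512 -0.2707 -0.1198] 0.125
   [ 0.5497 -0.2735 -0.114 ] 0.136
fixture [ 0.596 -0.146 -0.239] [(0.63, array([352., 158., 397., 232.]), 'top'), (0.73, array([240., 208., 298., 288.]), 'scene')]
   [ 0.5954 -0.1419 -0.2359] 0.04
   [ 0.5956 -0.1405 -0.2344] 0.033
   [ 0.595  -0.1431 -0.2352] 0.028
lever [0.458 0.215 0.281] [(0.67, array([237., 188., 271., 254.]), 'top'), (0.72, array([331., 148., 387., 187.]), 'scene')]
   [0.4577 0.2158 0.2858] 0.165
   [0.4572 0.2162 0.2878] 0.138
   [0.46   0.2156 0.2645] 0.144
lens_cap [ 0.594 -0.138  0.01 ]
gauge_block [ 0.453 -0.386  0.01 ]
shim_plate [ 0.773 -0.091  0.01 ]
plug_gauge [0.431 0.486 0.01 ]
screw_jar [0.568 0.536 0.01 ]
loupe [ 0.596 -0.138  0.01 ]
```

Emit:
servo_tool:
  deltas:
    - {"dx": 23, "dy": 28, "rz": 0.056, "fingers": -1}
    - {"dx": 23, "dy": 28, "rz": 0.056}
    - {"dx": 23, "dy": 28, "rz": 0.056}
    - {"dx": 23, "dy": 28, "rz": 0.056}
    - {"dx": 23, "dy": 28, "rz": 0.056}
    - {"dx": 23, "dy": 28, "rz": 0.056}
    - {"dx": 23, "dy": 28, "rz": 0.056}
    - {"dx": 23, "dy": 28, "rz": 0.056}

```text
invalid input at $.deltas[0]: expected keys dx, dy, dz, rx, ry, rz, fingers
```

Emit:
servo_tool:
  deltas:
    - {"dx": 23, "dy": 28, "rz": 0.056}
    - {"dx": 23, "dy": 28, "rz": 0.056}
    - {"dx": 23, "dy": 28, "rz": 0.056}
    - {"dx": 23, "dy": 28, "rz": 0.056, "dz": -30}
    - {"dx": 23, "dy": 28, "rz": 0.056, "dz": -30}
    - {"dx": 23, "dy": 28, "rz": 0.056, "dz": -30}
    - {"dx": 23, "dy": 28, "rz": 0.056, "dz": -30}
    - {"dx": 23, "dy": 28, "rz": 0.056, "dz": -30}

```text
invalid input at $.deltas[0]: expected keys dx, dy, dz, rx, ry, rz, fingers
```

All keys are required in every row.

Emit:
servo_tool:
  deltas:
    - {"dx": 23, "dy": 28, "dz": 0, "rx": 0, "ry": 0, "rz": 0.056, "fingers": -1}
    - {"dx": 23, "dy": 28, "dz": 0, "rx": 0, "ry": 0, "rz": 0.056, "fingers": -1}
    - {"dx": 23, "dy": 28, "dz": 0, "rx": 0, "ry": 0, "rz": 0.056, "fingers": -1}
    - {"dx": 23, "dy": 28, "dz": 0, "rx": 0, "ry": 0, "rz": 0.056, "fingers": -1}
    - {"dx": 23, "dy": 28, "dz": 0, "rx": 0, "ry": 0, "rz": 0.056, "fingers": -1}
    - {"dx": 23, "dy": 28, "dz": 0, "rx": 0, "ry": 0, "rz": 0.056, "fingers": -1}
    - {"dx": 23, "dy": 28, "dz": 0, "rx": 0, "ry": 0, "rz": 0.056, "fingers": -1}
    - {"dx": 23, "dy": 28, "dz": 0, "rx": 0, "ry": 0, "rz": 0.056, "fingers": -1}

```text
clock: 1.85
tcp_pos: [0.4317, -0.2941, 0.3041]
orientation: [0.0, 0.902, 0.432, 0.0]
wrist_force: [0.7, 0.0, 0.9]
finger_gap: 0.0852
```

Emit:
servo_tool:
  deltas:
    - {"dx": 23, "dy": 28, "dz": 0, "rx": 0, "ry": 0, "rz": 0.056, "fingers": -1}
    - {"dx": 23, "dy": 28, "dz": 0, "rx": 0, "ry": 0, "rz": 0.056, "fingers": -1}
    - {"dx": 23, "dy": 28, "dz": 0, "rx": 0, "ry": 0, "rz": 0.056, "fingers": -1}
    - {"dx": 23, "dy": 28, "dz": -30, "rx": 0, "ry": 0, "rz": 0.056, "fingers": -1}
    - {"dx": 23, "dy": 28, "dz": -30, "rx": 0, "ry": 0, "rz": 0.056, "fingers": -1}
    - {"dx": 23, "dy": 28, "dz": -30, "rx": 0, "ry": 0, "rz": 0.056, "fingers": -1}
    - {"dx": 23, "dy": 28, "dz": -30, "rx": 0, "ry": 0, "rz": 0.056, "fingers": -1}
    - {"dx": 23, "dy": 28, "dz": -30, "rx": 0, "ry": 0, "rz": 0.056, "fingers": -1}

```text
clock: 2.65
tcp_pos: [0.6158, -0.07, 0.1529]
orientation: [0.0, 0.783, 0.622, 0.0]
wrist_force: [0.2, -0.4, 0.4]
finger_gap: 0.0854
```

```bash
python3 - <<'E'
from h import *
print({k:np.round(v,3).tolist() for k,v in env.get_state().items() if k in("clock","tcp_pos","orientation","wrist_force","joint_pos")})
# refine rail: dark, unsaturated pixels near the rail
for c in("top","scene"):
    cam=read_camera(c);im=cam["img"].astype(int)
    reg=render(cam,"rail",[.5504,-.272,-.116]);reg=cv2.dilate((reg>0).astype(np.uint8),np.ones((9,9)))>0
    m=(reg&(im.max(2)<75)).astype(float)
    print(c,np.round(fit("rail",[(cam,m)],[.5504,-.272,-.116])[0],4),fit("rail",[(cam,m)],[.5504,-.272,-.116])[1])
    cv2.imwrite(f"pics/r_{c}.png",np.hstack([im[:,:,::-1][130:340,150:450],np.repeat(m[130:340,150:450,None]*255,3,2)]))
E
```

```text
{'clock': 2.65, 'joint_pos': [-0.243, 0.479, -0.087, 1.005, -0.0, 1.557], 'tcp_pos': [0.616, -0.07, 0.153], 'orientation': [0.0, 0.783, 0.622, 0.0], 'wrist_force': [0.241, -0.405, 0.361]}
top [ 0.5509 -0.271  -0.1157] 0.11082284442161143
scene [ 0.5431 -0.2719 -0.1158] 0.5706703518996975[ WARN:0@5.851] global loadsave.cpp:1063 imwrite_ Unsupported depth image for selected encoder is fallbacked to CV_8U.
```

Emit:
servo_tool:
  deltas:
    - {"dx": 0, "dy": 0, "dz": -36, "rx": 0, "ry": 0, "rz": 0, "fingers": -1}
    - {"dx": 0, "dy": 0, "dz": -37, "rx": 0, "ry": 0, "rz": 0, "fingers": -1}
    - {"dx": 0, "dy": 0, "dz": -2, "rx": 0, "ry": 0, "rz": 0, "fingers": -1}
    - {"dx": 0, "dy": 0, "dz": 0, "rx": 0, "ry": 0, "rz": 0, "fingers": -1}

```text
clock: 3.15
tcp_pos: [0.6142, -0.0717, 0.079]
orientation: [-0.001, 0.784, 0.621, -0.001]
wrist_force: [0.3, -0.2, 1.0]
finger_gap: 0.0856
```

Emit:
servo_tool:
  deltas:
    - {"dx": 0, "dy": 0, "dz": -2, "rx": 0, "ry": 0, "rz": 0, "fingers": -1}
    - {"dx": 0, "dy": 0, "dz": -2, "rx": 0, "ry": 0, "rz": 0, "fingers": -1}
    - {"dx": 0, "dy": 0, "dz": 0, "rx": 0, "ry": 0, "rz": 0, "fingers": -1}

```text
clock: 3.45
tcp_pos: [0.6157, -0.0717, 0.0764]
orientation: [0.001, 0.784, 0.621, 0.001]
wrist_force: [0.5, 0.7, -0.7]
finger_gap: 0.0854
```

Emit:
servo_tool:
  deltas:
    - {"dx": 0, "dy": 0, "dz": -2, "rx": 0, "ry": 0, "rz": 0, "fingers": -1}
    - {"dx": 0, "dy": 0, "dz": 0, "rx": 0, "ry": 0, "rz": 0, "fingers": -1}

```text
clock: 3.65
tcp_pos: [0.615, -0.0714, 0.0732]
orientation: [0.0, 0.784, 0.621, 0.0]
wrist_force: [-0.6, 0.3, 0.6]
finger_gap: 0.0858
```

Emit:
servo_tool:
  deltas:
    - {"dx": 0, "dy": 0, "dz": -2, "rx": 0, "ry": 0, "rz": 0, "fingers": -1}
    - {"dx": 0, "dy": 0, "dz": -1, "rx": 0, "ry": 0, "rz": 0, "fingers": -1}
    - {"dx": 0, "dy": 0, "dz": 0, "rx": 0, "ry": 0, "rz": 0, "fingers": -1}

```text
clock: 3.95
tcp_pos: [0.6147, -0.0713, 0.0696]
orientation: [-0.0, 0.784, 0.621, -0.0]
wrist_force: [0.5, -0.9, 0.4]
finger_gap: 0.0852
```

Emit:
servo_tool:
  deltas:
    - {"dx": 0, "dy": 0, "dz": -2, "rx": 0, "ry": 0, "rz": 0, "fingers": -1}
    - {"dx": 0, "dy": 0, "dz": 0, "rx": 0, "ry": 0, "rz": 0, "fingers": -1}

```text
clock: 4.15
tcp_pos: [0.6147, -0.0713, 0.0676]
orientation: [-0.0, 0.784, 0.621, -0.0]
wrist_force: [-1.0, -0.0, -0.1]
finger_gap: 0.0855
```

Emit:
servo_tool:
  deltas:
    - {"dx": -2, "dy": -7, "dz": 0, "rx": 0, "ry": 0, "rz": 0, "fingers": -1}
    - {"dx": -2, "dy": -7, "dz": 0, "rx": 0, "ry": 0, "rz": 0, "fingers": -1}
    - {"dx": -2, "dy": -5, "dz": 0, "rx": 0, "ry": 0, "rz": 0, "fingers": -1}
    - {"dx": -3, "dy": -6, "dz": 0, "rx": 0, "ry": 0, "rz": 0.015, "fingers": -1}
    - {"dx": -3, "dy": -6, "dz": 0, "rx": 0, "ry": 0, "rz": 0.015, "fingers": -1}
    - {"dx": -3, "dy": -6, "dz": 0, "rx": 0, "ry": 0, "rz": 0.015, "fingers": -1}
    - {"dx": -3, "dy": -6, "dz": 0, "rx": 0, "ry": 0, "rz": 0.015, "fingers": -1}
    - {"dx": -3, "dy": -6, "dz": 0, "rx": 0, "ry": 0, "rz": 0.015, "fingers": -1}

```text
clock: 4.95
tcp_pos: [0.5936, -0.1208, 0.068]
orientation: [0.0, 0.76, 0.65, 0.0]
wrist_force: [1.8, 3.3, 1.2]
finger_gap: 0.0854
```

```bash
cat >> h.py <<'E'
RAIL=np.array([.5507,-.2712,-.116])
def rel(q,r=RAIL):
    c,s=np.cos(r[2]),np.sin(r[2]);d=q[:2]-r[:2];return np.array([c*d[0]+s*d[1],-s*d[0]+c*d[1],q[2]-r[2]])
E
python3 - <<'E'
from h import *
o=look("fixture")
for oo in [o]+[[a] for a in o]:
    q,c=fit("fixture",oo,[.585,-.17,-.16]);print(np.round(q,4),round(c,3),np.round(rel(q),4))
cv2.imwrite("pics/p1.png",cv2.resize(o[1][0]["img"][150:350,130:400,::-1],None,fx=2.5,fy=2.5))
t=env.get_state();print(np.round(rel(np.r_[t["tcp_pos"][:2],0]),4))
E
```

```text
[ 0.5832 -0.1785 -0.1532] 0.042 [ 0.0215  0.0958 -0.0372]
[ 0.5832 -0.1785 -0.1532] 0.042 [ 0.0215  0.0958 -0.0372]Traceback (most recent call last):
  File "<stdin>", line 5, in <module>
IndexError: list index out of range
```

Emit:
servo_tool:
  deltas:
    - {"dx": -3, "dy": -5.6, "dz": 0, "rx": 0, "ry": 0, "rz": 0.01, "fingers": -1}
    - {"dx": -3, "dy": -5.6, "dz": 0, "rx": 0, "ry": 0, "rz": 0.01, "fingers": -1}
    - {"dx": -3, "dy": -5.6, "dz": 0, "rx": 0, "ry": 0, "rz": 0.01, "fingers": -1}
    - {"dx": -3, "dy": -5.6, "dz": 0, "rx": 0, "ry": 0, "rz": 0.01, "fingers": -1}
    - {"dx": -3, "dy": -5.6, "dz": 0, "rx": 0, "ry": 0, "rz": 0, "fingers": -1}
    - {"dx": -3, "dy": -5.6, "dz": 0, "rx": 0, "ry": 0, "rz": 0, "fingers": -1}
    - {"dx": -3, "dy": -5.6, "dz": 0, "rx": 0, "ry": 0, "rz": 0, "fingers": -1}

```text
clock: 5.85
tcp_pos: [0.5727, -0.1601, 0.068]
orientation: [0.0, 0.747, 0.665, 0.0]
wrist_force: [1.9, 4.3, 0.5]
finger_gap: 0.0853
```

```bash
cat > fx.py <<'E'
from h import *
import sys
t=env.get_state();print(np.round(t["clock"],2),"tcp rel",np.round(rel(np.r_[t["tcp_pos"][:2],0]),4))
o=look("fixture")
q0=[.557,-.225,-.116]
for oo in [o]+([[a] for a in o] if len(o)>1 else []):
    q,c=fit("fixture",oo,q0);print([a[4] for a in oo],np.round(q,4),round(c,3),np.round(rel(q),4))
cv2.imwrite(f"pics/{sys.argv[1]}.png",cv2.resize(read_camera(sys.argv[2])["img"][150:350,130:400,::-1] if sys.argv[2]=="scene" else read_camera("top")["img"][120:300,300:540,::-1],None,fx=2.8,fy=2.8,interpolation=cv2.INTER_CUBIC))
E
python3 fx.py p2 scene
```

```text
5.85 tcp rel [0.009  0.1129 0.116 ]
['top', 'scene'] [ 0.5654 -0.218  -0.1109] 3.607 [0.0084 0.0545 0.0051]
['top'] [ 0.6896 -0.2172 -0.8434] 6.858 [ 0.1317  0.0698 -0.7274]
['scene'] [ 0.5645 -0.2177 -0.1121] 0.05 [0.0075 0.0547 0.0039]
```

View pics/p2.png

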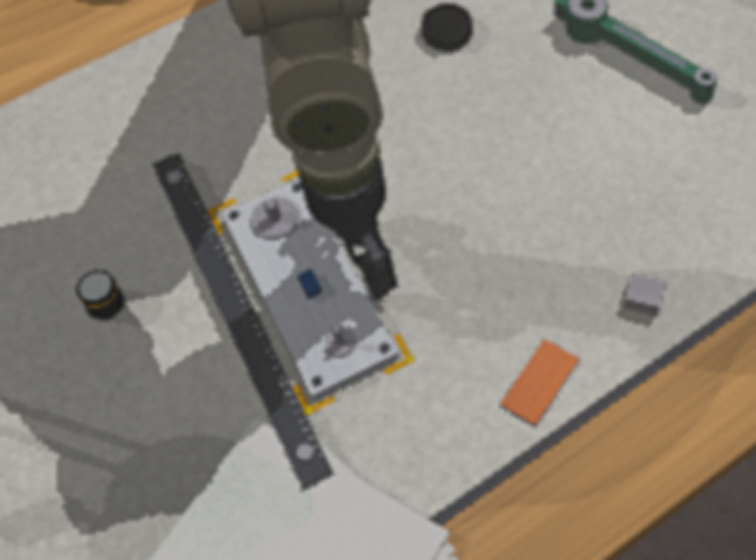

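The fixture now lies about 10 mm off the rail and 8 mm off centre. I'll push on diagonally.

Emit:
servo_tool:
  deltas:
    - {"dx": -2.3, "dy": -2.6, "dz": 0, "rx": 0, "ry": 0, "rz": 0, "fingers": -1}
    - {"dx": -2.3, "dy": -2.6, "dz": 0, "rx": 0, "ry": 0, "rz": 0, "fingers": -1}
    - {"dx": -2.3, "dy": -2.6, "dz": 0, "rx": 0, "ry": 0, "rz": 0, "fingers": -1}
    - {"dx": -2, "dy": -2.6, "dz": 0, "rx": 0, "ry": 0, "rz": 0, "fingers": -1}
    - {"dx": 0, "dy": 0, "dz": 0, "rx": 0, "ry": 0, "rz": 0, "fingers": -1}

```text
clock: 6.6
tcp_pos: [0.5636, -0.1703, 0.0679]
orientation: [0.0, 0.747, 0.665, -0.0]
wrist_force: [1.1, 0.3, -0.5]
finger_gap: 0.0856
```

```bash
python3 fx.py p3 scene
```

```text
6.6 tcp rel [0.0012 0.1017 0.116 ]
['top', 'scene'] [ 0.5637 -0.2268 -0.1051] 20.113 [0.0078 0.0456 0.0109]
['top'] [ 0.6741 -0.1728 -0.3169] 38.901 [ 0.1111  0.112  -0.2009]
['scene'] [ 0.5559 -0.2275 -0.1153] 0.05 [0.0001 0.044  0.0007]
```

Emit:
servo_tool:
  deltas:
    - {"dx": -0.1, "dy": -1, "dz": 0, "rx": 0, "ry": 0, "rz": 0, "fingers": -1}
    - {"dx": -0.1, "dy": -1, "dz": 0, "rx": 0, "ry": 0, "rz": 0, "fingers": -1}
    - {"dx": 0, "dy": 0, "dz": 0, "rx": 0, "ry": 0, "rz": 0, "fingers": -1}

```text
clock: 7.15
tcp_pos: [0.5636, -0.1715, 0.0679]
orientation: [-0.0, 0.747, 0.665, 0.0]
wrist_force: [-0.0, 4.4, 1.4]
finger_gap: 0.0855
```

Emit:
servo_tool:
  deltas:
    - {"dx": -0.1, "dy": -1, "dz": 0, "rx": 0, "ry": 0, "rz": 0, "fingers": -1}
    - {"dx": -0.1, "dy": -1, "dz": 0, "rx": 0, "ry": 0, "rz": 0, "fingers": -1}
    - {"dx": 0, "dy": 0, "dz": 0, "rx": 0, "ry": 0, "rz": 0, "fingers": -1}

```text
clock: 7.45
tcp_pos: [0.5635, -0.1724, 0.0679]
orientation: [-0.001, 0.747, 0.665, 0.001]
wrist_force: [0.9, 9.1, 2.2]
finger_gap: 0.0855
```

Emit:
servo_tool:
  deltas:
    - {"dx": -0.1, "dy": -1, "dz": 0, "rx": 0, "ry": 0, "rz": 0, "fingers": -1}
    - {"dx": 0, "dy": 0, "dz": 0, "rx": 0, "ry": 0, "rz": 0, "fingers": -1}

```text
clock: 7.65
tcp_pos: [0.5635, -0.1726, 0.0679]
orientation: [-0.002, 0.746, 0.665, 0.002]
wrist_force: [1.5, 12.4, 3.9]
finger_gap: 0.0855
```

Emit:
servo_tool:
  deltas:
    - {"dx": 0.5, "dy": 4, "dz": 0, "rx": 0, "ry": 0, "rz": 0, "fingers": -1}
    - {"dx": 1, "dy": 10, "dz": 0, "rx": 0, "ry": 0, "rz": 0, "fingers": -1}
    - {"dx": 2, "dy": 15, "dz": 10, "rx": 0, "ry": 0, "rz": 0, "fingers": -1}
    - {"dx": 0, "dy": 15, "dz": 40, "rx": 0, "ry": 0, "rz": 0, "fingers": -1}
    - {"dx": -5, "dy": 20, "dz": 40, "rx": 0, "ry": 0, "rz": 0.14, "fingers": -1}
    - {"dx": -5, "dy": 30, "dz": 10, "rx": 0, "ry": 0, "rz": 0.14, "fingers": -1}
    - {"dx": -5, "dy": 30, "dz": 0, "rx": 0, "ry": 0, "rz": 0.14, "fingers": -1}
    - {"dx": -5, "dy": 30, "dz": 0, "rx": 0, "ry": 0, "rz": 0.14, "fingers": -1}

```text
clock: 8.45
tcp_pos: [0.5473, -0.0195, 0.1697]
orientation: [0.001, 0.532, 0.847, 0.0]
wrist_force: [0.6, 0.7, -0.7]
finger_gap: 0.0854
```

Emit:
servo_tool:
  deltas:
    - {"dx": -5, "dy": 25, "dz": 0, "rx": 0, "ry": 0, "rz": 0.14, "fingers": -1}
    - {"dx": -5, "dy": 25, "dz": 0, "rx": 0, "ry": 0, "rz": 0.14, "fingers": -1}
    - {"dx": -5, "dy": 25, "dz": 0, "rx": 0, "ry": 0, "rz": 0.14, "fingers": -1}
    - {"dx": -5, "dy": 25, "dz": 0, "rx": 0, "ry": 0, "rz": 0.14, "fingers": -1}
    - {"dx": -5, "dy": 25, "dz": 0, "rx": 0, "ry": 0, "rz": 0.14, "fingers": -1}
    - {"dx": -5, "dy": 20, "dz": 0, "rx": 0, "ry": 0, "rz": 0.14, "fingers": -1}
    - {"dx": -5, "dy": 20, "dz": 0, "rx": 0, "ry": 0, "rz": 0.14, "fingers": -1}
    - {"dx": -5, "dy": 20, "dz": 0, "rx": 0, "ry": 0, "rz": 0.14, "fingers": -1}

```text
clock: 9.25
tcp_pos: [0.5066, 0.1655, 0.1687]
orientation: [0.001, 0.0, 1.0, -0.0]
wrist_force: [-0.6, 0.2, -0.5]
finger_gap: 0.0854
```

```bash
python3 fx.py p4 scene; python3 - <<'E'
from h import *
t=env.get_state();x,y=t["orientation"][1:3];print(np.round(t["tcp_pos"],4),"heading",np.arctan2(y*y-x*x,2*x*y))
o=look("lever")
for a in o: print(a[4],a[2],a[3],np.round(fit("lever",[a],[.458,.216,.28]),4) if 0 else [np.round(v,4) for v in fit("lever",[a],[.458,.216,.28])])
E
```

```text
9.25 tcp rel [-0.0944  0.4287  0.116 ]
['top', 'scene'] [ 0.5556 -0.2276 -0.1068] 0.043 [-0.0002  0.0438  0.0092]
['top'] [ 0.5553 -0.2263 -0.1144] 0.037 [-0.0006  0.0452  0.0016]
['scene'] [ 0.5561 -0.2285 -0.106 ] 0.037 [0.0004 0.043  0.01  ]
[0.507  0.1641 0.1684] heading 1.5625611378597295
top 0.59 [238.4, 186.3, 249.9, 191.9] [array([0.5307, 0.1301, 1.0101]), np.float64(10.9045)]
scene 0.86 [329.3, 147.1, 384.5, 189.1] [array([0.4585, 0.2141, 0.2905]), np.float64(0.1634)]
```

View pics/p4.png

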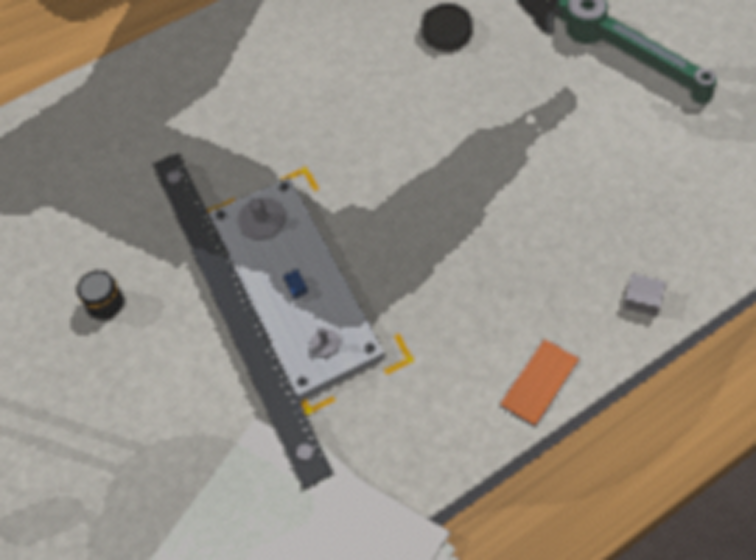

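The fixture sits flush and looks centred. I'll check the tape numerically while lining up over the lever: heading +0.29 more, TCP to (0.498, 0.227).

Emit:
servo_tool:
  deltas:
    - {"dx": -2, "dy": 15, "dz": 0, "rx": 0, "ry": 0, "rz": 0.098, "fingers": -1}
    - {"dx": -3, "dy": 23, "dz": 0, "rx": 0, "ry": 0, "rz": 0.098, "fingers": -1}
    - {"dx": -3, "dy": 23, "dz": -20, "rx": 0, "ry": 0, "rz": 0.098, "fingers": -1}
    - {"dx": 0, "dy": 0, "dz": 0, "rx": 0, "ry": 0, "rz": 0, "fingers": -1}

```text
clock: 10.1
tcp_pos: [0.4977, 0.226, 0.146]
orientation: [-0.002, -0.144, 0.99, 0.0]
wrist_force: [-0.9, -0.4, 0.3]
finger_gap: 0.0853
```

```bash
python3 - <<'E'
from h import *
t=env.get_state();x,y=t["orientation"][1:3];print(np.round(t["tcp_pos"],4),"heading",np.arctan2(y*y-x*x,2*x*y))
for c in("top","scene"):
    cam=read_camera(c);h=cv2.cvtColor(cam["img"],cv2.COLOR_RGB2HSV)
    m=(h[...,0]>15)&(h[...,0]<32)&(h[...,1]>110)
    v,u=np.nonzero(m);w=unproj(cam,np.c_[u,v],0);p=np.array([rel(np.r_[a[:2],0])[:2] for a in w])
    k=(abs(p[:,0])<160)&(p[:,1]>-10)&(p[:,1]<.13);k&=abs(p[:,0])<.16;p=p[k]*1000
    for sx in(-1,1):
        for f in(0,1):
            s=p[(np.sign(p[:,0])==sx)&((p[:,1]>60)==f)]
            if len(s): print(c,sx,f,len(s),np.round(s.min(0)),np.round(s.max(0)))
cam=read_camera("scene");im=cam["img"][110:230,270:430,::-1];cv2.imwrite("pics/p5.png",cv2.resize(im,None,fx=4.5,fy=4.5,interpolation=cv2.INTER_CUBIC))
E
```

```text
[0.4977 0.226  0.146 ] heading 1.8604040193769862
top -1 0 1878 [-160. -732.] [-0. 28.]
top -1 1 34 [-127.   85.] [-96. 113.]
top 1 0 1602 [   0. -727.] [160.  28.]
top 1 1 34 [100.  86.] [131. 113.]
scene -1 0 2170 [-160. -545.] [-0. 25.]
scene -1 1 26 [-128.   91.] [-96. 111.]
scene 1 0 3373 [   0. -479.] [160.  29.]
scene 1 1 47 [98. 82.] [130. 112.]
```

View pics/p5.png

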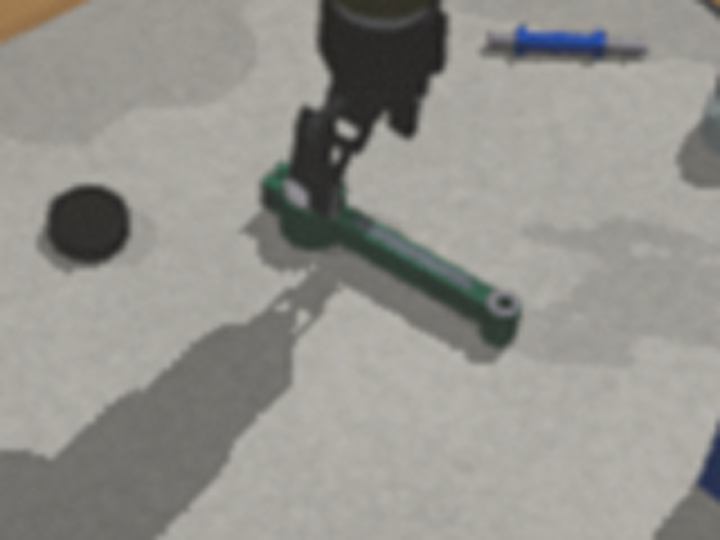

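Emit:
servo_tool:
  deltas:
    - {"dx": 0, "dy": 1.5, "dz": -30, "rx": 0, "ry": 0, "rz": 0, "fingers": -1}
    - {"dx": 0, "dy": 0, "dz": -25, "rx": 0, "ry": 0, "rz": 0, "fingers": -1}
    - {"dx": 0, "dy": 0, "dz": -8, "rx": 0, "ry": 0, "rz": 0, "fingers": -1}
    - {"dx": 0, "dy": 0, "dz": -5, "rx": 0, "ry": 0, "rz": 0, "fingers": -1}
    - {"dx": 0, "dy": 0, "dz": 0, "rx": 0, "ry": 0, "rz": 0, "fingers": -1}

```text
clock: 10.75
tcp_pos: [0.4994, 0.2262, 0.0803]
orientation: [0.0, -0.143, 0.99, 0.0]
wrist_force: [0.3, -0.2, 0.6]
finger_gap: 0.0854
```

Emit:
servo_tool:
  newtons: 60
  deltas:
    - {"dx": 0, "dy": 0, "dz": 0, "rx": 0, "ry": 0, "rz": 0, "fingers": 1}
    - {"dx": 0, "dy": 0, "dz": 0, "rx": 0, "ry": 0, "rz": 0, "fingers": 1}
    - {"dx": 0, "dy": 0, "dz": 0, "rx": 0, "ry": 0, "rz": 0, "fingers": 1}
    - {"dx": 0, "dy": 0, "dz": 0, "rx": 0, "ry": 0, "rz": 0, "fingers": 1}
    - {"dx": 0, "dy": 0, "dz": 0, "rx": 0, "ry": 0, "rz": 0, "fingers": 1}
    - {"dx": 0, "dy": 0, "dz": 0, "rx": 0, "ry": 0, "rz": 0, "fingers": 1}
    - {"dx": 0, "dy": 0, "dz": 0, "rx": 0, "ry": 0, "rz": 0, "fingers": 1}

```text
clock: 11.45
tcp_pos: [0.4993, 0.2266, 0.0805]
orientation: [0.0, -0.143, 0.99, 0.0]
wrist_force: [-0.7, -0.6, 5.9]
finger_gap: 0.0172
```

Emit:
servo_tool:
  deltas:
    - {"dx": 0, "dy": 0, "dz": 5, "rx": 0, "ry": 0, "rz": 0, "fingers": 1}
    - {"dx": 0, "dy": 0, "dz": 10, "rx": 0, "ry": 0, "rz": 0, "fingers": 1}
    - {"dx": 0, "dy": 0, "dz": 15, "rx": 0, "ry": 0, "rz": 0, "fingers": 1}
    - {"dx": 0, "dy": 0, "dz": 15, "rx": 0, "ry": 0, "rz": 0, "fingers": 1}
    - {"dx": 0, "dy": 0, "dz": 15, "rx": 0, "ry": 0, "rz": 0, "fingers": 1}
    - {"dx": 0, "dy": 0, "dz": 10, "rx": 0, "ry": 0, "rz": 0, "fingers": 1}
    - {"dx": 0, "dy": 0, "dz": 0, "rx": 0, "ry": 0, "rz": 0, "fingers": 1}
    - {"dx": 0, "dy": 0, "dz": 0, "rx": 0, "ry": 0, "rz": 0, "fingers": 1}

```text
clock: 12.25
tcp_pos: [0.4987, 0.2265, 0.1496]
orientation: [-0.0, -0.143, 0.99, 0.0]
wrist_force: [-0.2, -0.5, -6.3]
finger_gap: 0.0166
```

```bash
python3 - <<'E'
from h import *
t=env.get_state();print(np.round(t["tcp_pos"],4),np.round(t["wrist_force"],2),np.round(t["ft_torque"],3),t["finger_gap"])
cam=read_camera("scene");im=cam["img"][110:230,270:430,::-1];cv2.imwrite("pics/p6.png",cv2.resize(im,None,fx=4.5,fy=4.5,interpolation=cv2.INTER_CUBIC))
o=look("lever",("scene",))
for z in(.06,.065,.07,.075,.08): print(z,[np.round(v,4) for v in fit("lever",o,[.458,.216,.285],z)])
E
```

```text
[0.4987 0.2265 0.1496] [-0.24 -0.52 -6.32] [-0.005  0.001 -0.032] 0.01659290443742035
0.06 [array([0.4519, 0.2194, 0.2787]), np.float64(0.5205)]
0.065 [array([0.4553, 0.2167, 0.2749]), np.float64(0.5318)]
0.07 [array([0.4563, 0.2137, 0.2711]), np.float64(0.5405)]
0.075 [array([0.4619, 0.2096, 0.2776]), np.float64(0.5543)]
0.08 [array([0.4643, 0.2077, 0.266 ]), np.float64(0.5631)]
```

View pics/p6.png

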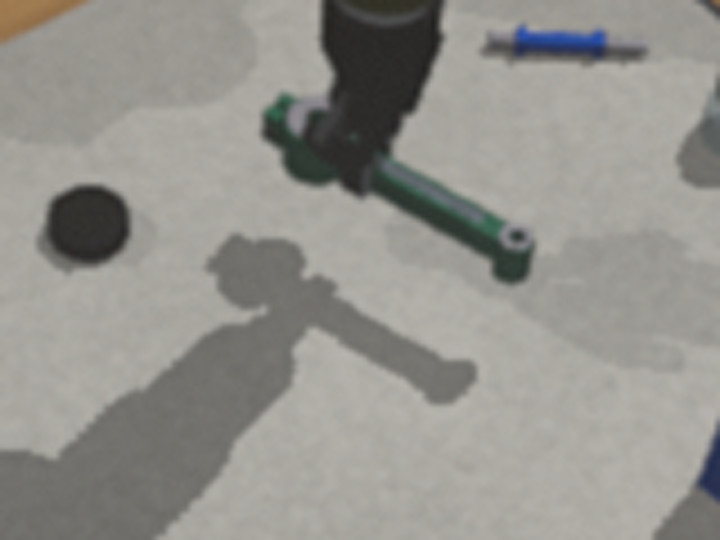

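Emit:
servo_tool:
  newtons: 80
  deltas:
    - {"dx": 0, "dy": -4, "dz": 10, "rx": 0, "ry": 0, "rz": 0, "fingers": 1}
    - {"dx": 0, "dy": -10, "dz": 20, "rx": 0, "ry": 0, "rz": 0, "fingers": 1}
    - {"dx": 2, "dy": -20, "dz": 15, "rx": 0, "ry": 0, "rz": -0.02, "fingers": 1}
    - {"dx": 2, "dy": -28, "dz": 5, "rx": 0, "ry": 0, "rz": -0.03, "fingers": 1}
    - {"dx": 2, "dy": -30, "dz": 0, "rx": 0, "ry": 0, "rz": -0.03, "fingers": 1}
    - {"dx": 2, "dy": -30, "dz": 0, "rx": 0, "ry": 0, "rz": -0.03, "fingers": 1}
    - {"dx": 2, "dy": -30, "dz": 0, "rx": 0, "ry": 0, "rz": -0.03, "fingers": 1}
    - {"dx": 2, "dy": -30, "dz": 0, "rx": 0, "ry": 0, "rz": -0.03, "fingers": 1}

```text
clock: 13.2
tcp_pos: [0.5108, 0.0432, 0.2004]
orientation: [0.0, -0.058, 0.998, -0.0]
wrist_force: [0.7, -0.7, -6.8]
finger_gap: 0.0166
```

Emit:
servo_tool:
  deltas:
    - {"dx": 2, "dy": -30, "dz": 0, "rx": 0, "ry": 0, "rz": -0.03, "fingers": 1}
    - {"dx": 2, "dy": -30, "dz": 0, "rx": 0, "ry": 0, "rz": -0.03, "fingers": 1}
    - {"dx": 2, "dy": -30, "dz": 0, "rx": 0, "ry": 0, "rz": -0.03, "fingers": 1}
    - {"dx": 2, "dy": -30, "dz": 0, "rx": 0, "ry": 0, "rz": -0.03, "fingers": 1}
    - {"dx": 0, "dy": -30, "dz": 0, "rx": 0, "ry": 0, "rz": -0.03, "fingers": 1}
    - {"dx": 0, "dy": -30, "dz": 0, "rx": 0, "ry": 0, "rz": -0.03, "fingers": 1}
    - {"dx": 0, "dy": -30, "dz": 0, "rx": 0, "ry": 0, "rz": -0.03, "fingers": 1}
    - {"dx": 0, "dy": -24, "dz": 0, "rx": 0, "ry": 0, "rz": -0.02, "fingers": 1}

```text
clock: 14.0
tcp_pos: [0.5187, -0.1914, 0.2003]
orientation: [0.0, 0.057, 0.998, -0.0]
wrist_force: [0.5, 0.5, -5.6]
finger_gap: 0.0165
```

Emit:
servo_tool:
  deltas:
    - {"dx": 0, "dy": -18, "dz": 0, "rx": 0, "ry": 0, "rz": 0, "fingers": 1}
    - {"dx": 0, "dy": -11, "dz": 0, "rx": 0, "ry": 0, "rz": 0, "fingers": 1}
    - {"dx": 0, "dy": -4, "dz": 0, "rx": 0, "ry": 0, "rz": 0, "fingers": 1}
    - {"dx": 0, "dy": 0, "dz": 0, "rx": 0, "ry": 0, "rz": 0, "fingers": 1}
    - {"dx": 0, "dy": 0, "dz": 0, "rx": 0, "ry": 0, "rz": 0, "fingers": 1}

```text
clock: 14.5
tcp_pos: [0.5189, -0.2215, 0.1998]
orientation: [-0.0, 0.056, 0.998, 0.0]
wrist_force: [-0.3, 0.4, -5.9]
finger_gap: 0.0165
```

```bash
python3 - <<'E'
from h import *
t=env.get_state();x,y=t["orientation"][1:3];print(np.round(t["tcp_pos"],4),"heading",np.arctan2(y*y-x*x,2*x*y),np.round(t["ft_torque"],3),t["finger_gap"])
cam=read_camera("scene");im=cam["img"][130:330,170:380,::-1];cv2.imwrite("pics/p7.png",cv2.resize(im,None,fx=3,fy=3,interpolation=cv2.INTER_CUBIC))
E
```

```text
[ 0.5189 -0.2215  0.1998] heading 1.4591116464676646 [ 0.012  0.01  -0.029] 0.016494395161427592
```

View pics/p7.png

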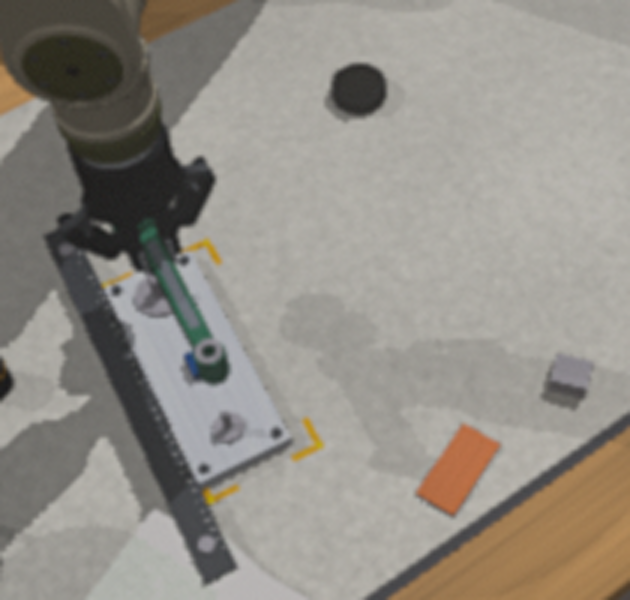

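Emit:
servo_tool:
  deltas:
    - {"dx": 0, "dy": -1, "dz": -15, "rx": 0, "ry": 0, "rz": 0, "fingers": 1}
    - {"dx": 0, "dy": 0, "dz": -15, "rx": 0, "ry": 0, "rz": 0, "fingers": 1}
    - {"dx": 0, "dy": 0, "dz": -12, "rx": 0, "ry": 0, "rz": 0, "fingers": 1}
    - {"dx": 0, "dy": 0, "dz": -8, "rx": 0, "ry": 0, "rz": 0, "fingers": 1}
    - {"dx": 0, "dy": 0, "dz": -3, "rx": 0, "ry": 0, "rz": 0, "fingers": 1}
    - {"dx": 0, "dy": 0, "dz": 0, "rx": 0, "ry": 0, "rz": 0, "fingers": 1}
    - {"dx": 0, "dy": 0, "dz": 0, "rx": 0, "ry": 0, "rz": 0, "fingers": 1}

```text
clock: 15.25
tcp_pos: [0.5194, -0.2236, 0.1474]
orientation: [0.0, 0.056, 0.998, -0.0]
wrist_force: [0.9, 0.2, -6.0]
finger_gap: 0.0164
```

```bash
cat > eye.py <<'E'
from h import *
t=env.get_state();x,y=t["orientation"][1:3];print(t["clock"],np.round(t["tcp_pos"],4),"heading",round(np.arctan2(y*y-x*x,2*x*y),4),np.round(t["ft_torque"],3),round(t["finger_gap"],4),np.round(t["joint_pos"],2))
zu=t["tcp_pos"][2]-.0805; hd=np.arctan2(y*y-x*x,2*x*y)-np.pi/2
# expected lever pose from TCP, and pins from fixture pose flush at home
L=np.r_[t["tcp_pos"][:2]-.043*np.array([np.cos(hd),np.sin(hd)]),hd]
F=np.array([.5556,-.2268,-.116])
tiles=[]
for c,(a,b,d,e) in(("scene",(190,320,200,300)),("top",(110,280,320,470))):
    cam=read_camera(c);S=5 if c=="scene" else 4
    im=cv2.resize(cam["img"][a:b,d:e,::-1],None,fx=S,fy=S,interpolation=cv2.INTER_CUBIC)
    raw=im.copy()
    def dr(pts,col):
        u=(proj(cam,pts)-[d,a]+.5)*S;cv2.polylines(im,[np.round(u).astype(np.int32)],True,col,1)
    for xx,r,h in((0,9,44),(160,6,36),(160,13,36),(160,13,0)): dr(place(cyl(xx,0,r,h,h)[:24],L,zu),(0,0,255))
    for xx,r in((-80,7),(80,4)): dr(place(cyl(xx,0,r,46,46)[:24],F),(255,0,255))
    dr(place(np.array([[-115,-45,16],[115,-45,16],[115,45,16],[-115,45,16]])/1000.,F),(255,0,0))
    tiles.append(im if c=="scene" else im)
    r=cut_out("lever",c)
    if r:
        m=r[0]["region"].astype(float);print(c,r[0]["confidence"],np.round(r[0]["extent"]))
h=max(i.shape[0] for i in tiles)
o=np.hstack([cv2.copyMakeBorder(i,0,h-i.shape[0],0,0,cv2.BORDER_CONSTANT) for i in tiles])
o=cv2.resize(o,None,fx=min(1,800/o.shape[1],600/o.shape[0]),fy=min(1,800/o.shape[1],600/o.shape[0]),interpolation=cv2.INTER_AREA)
import sys;cv2.imwrite(f"pics/{sys.argv[1]}.png",tiles[0]); cv2.imwrite(f"pics/{sys.argv[1]}t.png",tiles[1]);cv2.imwrite(f"pics/{sys.argv[1]}b.png",o)
E
python3 eye.py p8
```

```text
15.25 [ 0.5194 -0.2236  0.1474] heading 1.4581 [ 0.037 -0.045  0.018] 0.0164 [-0.55  0.39 -0.24  0.94  0.   -0.44]
scene 0.97 [221. 218. 249. 269.]
top 0.79 [394. 172. 412. 243.]
```

View pics/p8b.png

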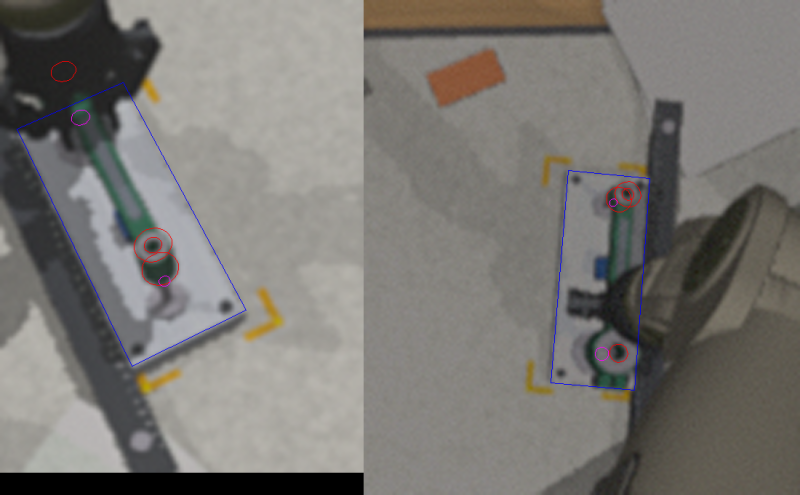

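```bash
python3 - <<'E'
from h import *
W=[("top",(374,222,410,258)),("top",(378,148,414,184)),("scene",(222,236,258,272))]
W=[("top",(364,188,404,228)),("top",(372,148,412,188)),("scene",(222,236,262,276))]
cams={c:read_camera(c) for c in("top","scene")}
# window centres from the predicted bores
L=np.array([.5194-.0427,-.2236+.0049,-.113]);zu=.067;t=[]
for c,x,h in(("top",0,44),("top",160,36),("scene",160,36)):
    u=proj(cams[c],place(np.array([[x,0,h]])/1000.,L,zu))[0];a=np.round(u).astype(int)-16
    im=cams[c]["img"][a[1]:a[1]+33,a[0]:a[0]+33,::-1]
    im=cv2.resize(im,None,fx=8,fy=8,interpolation=cv2.INTER_NEAREST)
    for k in range(0,33,4): cv2.putText(im,str(a[0]+k),(k*8,8),0,.28,(0,0,255),1);cv2.putText(im,str(a[1]+k),(0,k*8+8),0,.28,(0,0,255),1)
    t.append(im);print(c,x,np.round(u,2),"window",a)
cv2.imwrite("pics/p9.png",np.hstack(t))
E
```

```text
top 0 [407.04 230.74] window [391 215]
top 160 [410.24 176.19] window [394 160]
scene 160 [241.48 256.76] window [225 241]
```

View pics/p9.png

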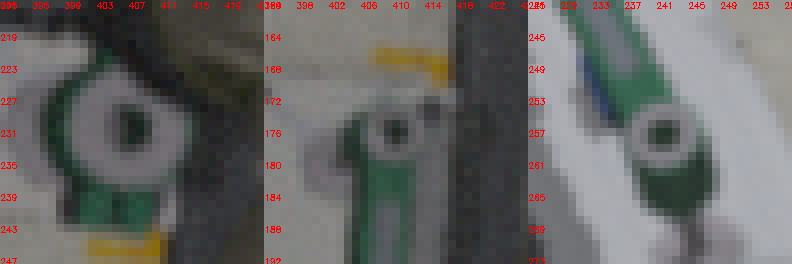

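```bash
python3 - <<'E'
from h import *
from scipy.optimize import least_squares
T=read_camera("top");S=read_camera("scene");zu=.1474-.0805
for n,F,cam,uv in(("top",[.5553,-.2263,-.116],T,[(406.65,230.5),(409.95,175.9)]),("scene",[.556,-.2285,-.116],S,[None,(241.2,257.1)])):
    for x,h,p in((-80,.044,uv[0]),(80,.036,uv[1])):
        if p is None: continue
        b=unproj(cam,p,zu+h)[0];pin=place(np.array([[x,0,0]])/1000.,F)[0]
        print(n,x,"bore",np.round(b[:2],4),"pin",np.round(pin[:2],4),"move mm",np.round((pin-b)[:2]*1000,1))
r=least_squares(lambda p:np.r_[proj(T,p[None])[0]-[409.95,175.9],proj(S,p[None])[0]-[241.2,257.1]],[.6,-.24,.1])
print("eye 3D",r.x,"underside",r.x[2]-.036,"cost",r.cost)
# refreshed fixture fit with arm in place is occluded; pins visible? seat check only
E
```

```text
top -80 bore [ 0.4774 -0.2176] pin [ 0.4758 -0.217 ] move mm [-1.6  0.6]
top 80 bore [ 0.6366 -0.2359] pin [ 0.6348 -0.2356] move mm [-1.8  0.4]
scene 80 bore [ 0.636  -0.2378] pin [ 0.6355 -0.2378] move mm [-0.6  0. ]
eye 3D [ 0.63611703 -0.23705209  0.10217493] underside 0.06617492839801459 cost 0.11425709037649008
```

Emit:
servo_tool:
  deltas:
    - {"dx": -1.3, "dy": 0.4, "dz": 0, "rx": 0, "ry": 0, "rz": 0, "fingers": 1}
    - {"dx": 0, "dy": 0, "dz": 0, "rx": 0, "ry": 0, "rz": 0, "fingers": 1}
    - {"dx": 0, "dy": 0, "dz": 0, "rx": 0, "ry": 0, "rz": 0, "fingers": 1}
    - {"dx": 0, "dy": 0, "dz": 0, "rx": 0, "ry": 0, "rz": 0, "fingers": 1}
    - {"dx": 0, "dy": 0, "dz": 0, "rx": 0, "ry": 0, "rz": 0, "fingers": 1}

```text
clock: 16.15
tcp_pos: [0.5177, -0.223, 0.1469]
orientation: [-0.0, 0.056, 0.998, 0.0]
wrist_force: [-0.7, -0.5, -6.4]
finger_gap: 0.0163
```

```bash
python3 eye.py p10; python3 - <<'E'
from h import *
r=look("fixture")
for a in r:
    print(a[4],a[2],np.round(a[3]))
print(env.get_state()["wrist_force"])
E
```

```text
16.15 [ 0.5177 -0.223   0.1469] heading 1.458 [-0.031  0.026 -0.007] 0.0163 [-0.55  0.39 -0.25  0.94  0.   -0.44]
scene 0.56 [221. 217. 245. 267.]
top 0.63 [394. 174. 415. 245.]
top 0.93 [380. 169. 420. 242.]
scene 0.73 [206. 217. 264. 297.]
[ 0.20625039 -0.66572177 -6.29361087]
```

View pics/p10b.png

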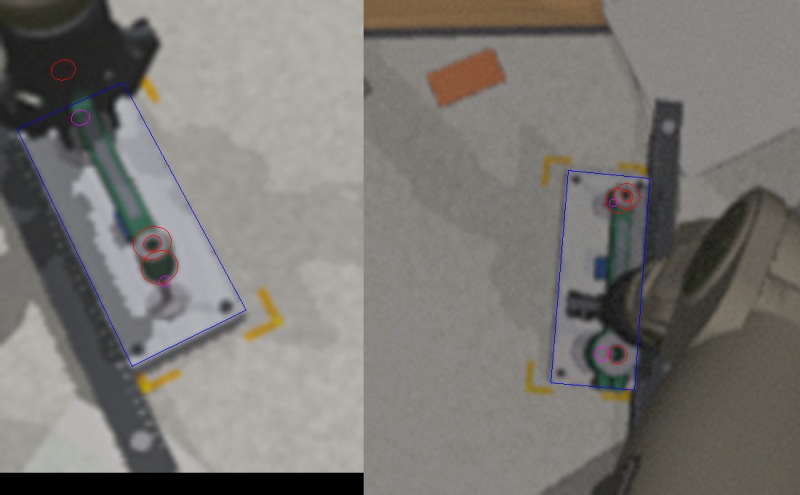

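The picture agrees with the prediction: the fixture outline fits the plate, flush to the rail, and the eye and hub sit on the predicted circles. Handing in.

```bash
python3 -c "
from workcell import job
print(job.hand_in())"
```

```text
the job is handed in; nothing more can be done
None
```

The job is handed in at about 16 s on the robot clock, with the arm still holding the lever over the fixture. No verdict came back.

- **Fixture:** I slid it with two open fingertips, without lifting, until it stalled against the rail at about 12 N. The camera fits put its origin within about 1 mm of centre, 43 to 45 mm out from the rail face (45 is home). The two cameras disagreed slightly on how square it is: 0.1° off in one and 0.6° in the other. The tape marks suggest it may be about 1.5 mm off centre towards −x, which is about as well as the image resolves.
- **Lever:** I gripped it across the arm about 43 mm from the big bore (balance point at 42). The wrist torque was near zero, so it hangs balanced. Triangulating the small eye put its underside within 1 mm of the expected height, so it is level.
- **Alignment:** Before the last correction the bores were 1 to 2 mm off the pin axes. I shifted by about −1.3 mm in x and +0.4 mm in y. The final picture agreed by eye with the predicted positions, and I did not re-measure it in numbers. The two cameras disagreed by about 1 mm on the small bore.
- **Clearance:** The underside is about 20 mm above the pin tips. The wrist feels only the lever's weight (about 6.3 N), so it is not touching the fixture.
- **Other items:** I did not move anything else deliberately and saw no contact, but I did not re-measure their positions at the end.

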